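Hang the rasp in its rack and bolt it in

ROBOT

A 6-joint arm with a two-finger parallel gripper is mounted at the origin on the work surface. World frame = base frame: x ahead of the robot, y to its left, z up, the work surface at z = 0. Lengths are in m, angles in degrees, forces in N, time in s.
With the tool pointing down it reaches from about 0.35 to 0.875 m from the base axis. Payload 4.2 kg.
Tool frame: the origin (TCP) lies at the very end of the fingers, on their centre line; the grasp point (between the pads) lies 19 mm behind it; z points along the fingers, y is the line along which they close (so a half turn about z gives the same grasp; the last joint's range is limited). The gripper opens to 87 mm and grips with 3 to 60 N. Pads are 19 mm wide; open, the fingers measure 117 mm over their backs; the gripper's body (75 mm by 190 mm) begins 51 mm behind the grasp point.
Start: joints at [84.259, 22.042, 0.453, 0, -68.411, -14.817], TCP at [0.219, 0.585, 0.223] pointing down, gripper open.
Joint ranges: [-179.83, 179.83], [-69.29, 118.12], [-61.27, 80.66], [-181.25, 117.63], [-171.15, -9.14], [-177.46, 177.46]. Speed limits (degrees/s): [159.86, 159.86, 180, 180, 180, 180].

INTERFACE

Orientations are given as [roll, pitch, yaw] about the fixed x, y, z axes, in that order (R = Rz(yaw) Ry(pitch) Rx(roll)).
In Python, from cell import ctrl gives the robot as it stands.
- The arm moves only by the tool play_rows, never from a script. Its argument "moves" is a list that holds one entry, the list of rows, each a list of 7 numbers: the shift along the tool's x, y, z in units of 0.3 m (1.0 is 0.3 m), then the turn, a rotation vector about the tool's x, y, z in units of 120 degrees (1.0 is 120 degrees), then the opening, from -1 (shut) to 1 (fully open). In form: [[[dx, dy, dz, rx, ry, rz, gripper], ...]]. A call has 1 to 10 rows; each row is the pose to reach, as a shift and turn from the pose commanded when the call began, along the tool's axes at that moment; what a row does not reach only later rows make up. A row lasts 1/10 s, in which the tool goes at most 50 mm and 8.59 degrees, less where a joint would pass 70% of its speed; a pose out of reach is approached as far as the arm can. A call with a number of a shift or a turn outside -1 to 1 is refused whole. A call with a gripper value outside its range is refused whole. The fingers move at their own pace and stop on an object; "squeeze" is the grip in N (left out, the last holds). Time passes only in rows, so rows that repeat a pose let the fingers close. It gives the time, the measured TCP pose, the force, the opening and the grip force at its end, in the units of the state.
- ctrl.observe(): the state, without advancing time (a new reading comes with each control period).
- ctrl.get_image(name): name is "side" or "top" or "wrist"; returns (picture, depth): 400x640x3 uint8, red, green, blue; 400x640 float32, m along the optical axis (not along the pixel's ray), 0 where there is no reading.
- ctrl.camera_params(name): a dict with "fx", "fy", "cx", "cy" (pixels), "rvec" (rotation vector, rad) and "tvec" (3), from world to camera coordinates, as OpenCV has them. Camera axes: x right, y down, z forward; pixel columns grow to the right and rows downward; lengths in m; the calibration is good to about 2 mm. A picture is of the moment at which its call begins: read the wrist's pose just before it. camera_params takes no time and is no camera call; for the wrist camera it gives the pose at the moment of the call.
- ctrl.hand_in(): hands the job in; it is judged then, once.
Trained networks look in the newest picture that a camera, given by its name, has taken for a name from the list of things; names that differ only in an ending like _2 or _b are one class to them, and where a whole thing is asked for, a point or a joint stands for the part that bears it (a point fixed in the world has none). Each returns a list of dicts, best first, with "confidence" (0 to 1); they miss things now and then, are a little off and sometimes report something else, mostly with a low value. They report only what shows in the picture. A call takes as long as a camera call. They do not tell look-alikes from the thing itself.
- ctrl.spot_in(camera, label): "location" ([x, y, z] in m, in world coordinates, good to about 4 mm: the middle of the surface that is visible of it).
The state is a dict: "time_s": time; "qpos": joint angles; "qvel": joint speeds; "tau": joint torques, N m; "eef_pos": TCP position; "tool_rot": TCP orientation; "ft_force": force on the tool from outside, world axes, zero at the start; "moment": the same for the moment, N m; "grip_width": opening from 0.0 (shut) to 1.0 (fully open); "gripper_force": force on a finger pad.
Only numpy, scipy, OpenCV 4.12 (cv2) and the standard library are available. Lean on these libraries where they do the work, as an engineer would, in place of code of your own. Each camera call takes 0.05 s, during which the arm holds its last target. There are 200 camera calls.

TASK

Draw the round-handled rasp up out of its steel pot and hang it upright in the notch of the wooden rack, its handle shoulder resting on the board and its shank right at the back of the notch. Let go of it, and only then slide the rack's bolt fully home across the mouth of the notch into its keeper. Leave both pots standing where they are, and leave the flat spatula and the wooden shoes alone.

Things in the scene. Friction and masses are not known exactly. Their poses are not given: they have to be found in the camera images.
- rasp: Round wood rasp, 175 mm long, 0.15 to 0.31 kg, standing loose, foot down, in one of two like pots. Origin: centre of the foot end; z runs along it to the handle end. Dark steel shank 16 mm diameter, 0 to 95 mm. Round pale wood handle 36 mm diameter, 95 mm (flat shoulder with a steel ferrule) to 175 mm. It hangs by the shoulder.
- pot_rasp: Dark steel pot that holds the rasp: loose, 0.6 kg, 90 mm tall, tube 44 mm outside and 36 mm inside diameter on a round foot of 80 mm diameter, inner floor 11 mm above its underside. Origin: centre of the underside, z up. When the rasp stands in it, the handle shoulder is 16 mm above the rim.
- pot_spatula: The other pot, same as the first, which holds the flat spatula; the two pots may stand either way round. Origin: centre of the underside, z up.
- spatula: Flat pale wooden spatula, 12 x 28 x 175 mm, loose, standing in the other pot. Origin: centre of its foot end, z along it. To be left alone.
- rack: Wooden rack screwed to the bench, 150 mm tall: base 14 mm thick, back board, 12 mm top board with its top face at 150 mm. Origin: on the bench, below the notch's middle line; x from the notch mouth (robot's side) to the back, y left, z up. Top board: x -83 to 60, y -150 to 60 mm. Below the notch it is free down to the base.
- seat (a point): Rack point (rack axes) on the board's top face, 150 mm high, where the axis of the fully seated rasp passes: rack x -23, y 0. The notch, 24 mm wide, centred on y = 0, runs from the front edge (rack x -83 mm) to a square end (x -15 mm). The hung rasp's foot is 95 mm below this point.
- bolt (a joint): Barrel bolt, steel rod 10 mm diameter, axis 11 mm above the board, along rack x = -60 mm. Value in m along rack +y: 0 = fully back (rod tip at rack y = -30 mm, clear of the notch), 0.062 = fully home at its stop (tip at y = +32 mm, in the keeper). Starts at 0 to 0.015. About 1.5 N of friction; stays where left. A handle at the back of the notch clears the rod by 14 mm.
- bolt_knob (a point): Centre of the top of the bolt's upright round steel knob, 14 mm diameter, standing from the rod to 50 mm above the board; at rack x = -60 mm, y = -116 mm plus the bolt's value. Push the knob's side towards rack +y to shut the bolt.
- keeper (a point): Centre of the keeper, a steel staple 16 mm long (y) and 22 mm wide (x), top 20 mm above the board, at rack x = -60, y = +30 mm, point 11 mm above the board. Two like staples, 8 mm long, guide the bolt at rack y = -36 and -128 mm.
- clog_left: Loose child-size carved wooden shoe, 215 mm long, 90 mm wide, 75 mm tall, on the far left. Origin: centre of the underside, x to the toe. To be left alone.
- clog_right: A like wooden shoe on the near right. Origin: centre of the underside, x to the toe. To be left alone.
Things that resemble listed ones, but are neither listed nor needed, are in the scene too. Of the things shaped like the rasp, the wood one is meant.

How it is judged (in metres and radians):
On the way, in this order (a step that is already met when the one before it is completed fails the run):
1. the rasp is drawn clear of its pot: its foot above the rim (z of rasp in the frame of pot_rasp above 0.092 m), for 0.1 s.
2. the rasp hangs in the notch, let go, with the bolt still drawn back (x of rasp in the frame of seat between -0.012 and 0.008 m and y of rasp in the frame of seat between -0.009 and 0.009 m and z of rasp in the frame of seat between -0.099 and -0.09 m and angle between rasp's own z axis and vertical below 0.1 rad and contact force between the fingers and rasp below 0.3 N and value of joint bolt below 0.025 m), for 0.2 s.
3. the bolt is home in its keeper (value of joint bolt above 0.057 m), for 0.1 s.
At the end, for the whole second after the job is handed in: Rasp still and upright (0.1 rad), hanging unheld by its shoulder, foot 90-99 mm below the seat, axis within 9 mm sideways, 12 mm in front and 8 mm behind the seat; bolt at 0.057 m or more; both pots upright (0.08 rad); pots, spatula and shoes within 40 mm of their starts (x of rasp in the frame of seat between -0.012 and 0.008 m and y of rasp in the frame of seat between -0.009 and 0.009 m and z of rasp in the frame of seat between -0.099 and -0.09 m and angle between rasp's own z axis and vertical below 0.1 rad and contact force between the fingers and rasp below 0.3 N and value of joint bolt above 0.057 m and linear speed of rasp below 0.03 m/s and angle between each of pot_rasp, pot_spatula's own z axis and vertical below 0.08 rad and distance of each of pot_rasp, pot_spatula, spatula, clog_left, clog_right from where it was at the start of the episode below 0.04 m); the robot touches nothing.
It fails at once if a pot is tipped by more than 0.35 rad (angle between any of pot_rasp, pot_spatula's own z axis and vertical above 0.35 rad).
It fails at once if the spatula, a shoe or a pot is shifted by more than 60 mm (distance of any of spatula, clog_left, clog_right, pot_rasp, pot_spatula from where it was at the start of the episode above 0.06 m).
It also fails if it takes over 54 s, if anything falls off the work surface, if the arm or the gripper's body presses on something with over 40 N, if the wrist force passes 120 N, or if a joint passes its speed limit or range.

## Working session

There is one attempt and no reset: what is moved stays moved. The work goes in short steps, Python scripts to look and compute and a tool call to move; the robot and the scene stay as the last step left them, time stands still between calls to the robot, and variables do not carry over. Pictures are saved under pics/ and viewed, at most 10 in all, crops included, and the job is handed in when it is done.

Besides the shell and the picture viewer there is one more tool, called in YAML: its name, and indented under it one key for each argument. play_rows: Moves the arm, as the interface text tells. Its arguments: {"type":"object","properties":{"moves":{"type":"array","items":{"type":"array","items":{"type":"array","items":{"type":"number","minimum":-1,"maximum":1}}}},"squeeze":{"type":"number"}},"required":["moves"]}

```bash
mkdir -p pics; cat > h.py <<'E'
import numpy as np, cv2
from cell import ctrl
from scipy.spatial.transform import Rotation as R
def cloud(name):
    im,d=ctrl.get_image(name); p=ctrl.camera_params(name)
    v,u=np.mgrid[0:400,0:640]
    c=np.stack([(u-p['cx'])/p['fx']*d,(v-p['cy'])/p['fy']*d,d],-1)
    Rm=cv2.Rodrigues(np.array(p['rvec'],float))[0]
    w=(c-np.array(p['tvec']).reshape(3))@Rm
    w[d==0]=np.nan
    return im,w
E
python3 - <<'E'
from h import *
ims=[]
for n in ('top','side'):
    im,w=cloud(n); np.savez(f'{n}.npz',im=im,w=w); ims.append(im)
    cv2.imwrite(f'pics/{n}0.png',im[:,:,::-1])
    for l in ('rasp','pot_rasp','spatula','rack','bolt_knob','keeper','clog_left','clog_right'):
        print(n,l,[(np.round(q['location'],3).tolist(),round(q['confidence'],2)) for q in ctrl.spot_in(n,l)[:4]])
s=ctrl.observe(); print(s['eef_pos'],s['tool_rot'],s['time_s'])
E
```

```text
top rasp [([0.512, 0.435, 0.166], 0.73), ([0.52, 0.305, 0.18], 0.59), ([0.424, 0.378, 0.166], 0.54)]
top pot_rasp [([0.522, 0.295, 0.007], 0.85)]
top spatula []
top rack [([0.596, -0.132, 0.148], 0.56)]
top bolt_knob [([0.548, -0.173, 0.164], 0.45)]
top keeper [([0.596, -0.136, 0.152], 0.93)]
top clog_left [([0.668, 0.227, 0.067], 0.58)]
top clog_right [([0.352, -0.433, 0.06], 0.85)]
side rasp [([0.418, 0.376, 0.118], 0.78), ([0.515, 0.432, 0.124], 0.77), ([0.525, 0.295, 0.147], 0.54)]
side pot_rasp [([0.524, 0.293, 0.037], 0.65)]
side spatula [([0.515, 0.14, 0.14], 0.64)]
side rack [([0.601, -0.175, 0.089], 0.82)]
side bolt_knob [([0.546, -0.201, 0.167], 0.5)]
side keeper [([0.604, -0.173, 0.09], 0.67)]
side clog_left [([0.666, 0.196, 0.056], 0.94), ([0.521, 0.293, 0.035], 0.57)]
side clog_right [([0.337, -0.453, 0.061], 0.63)]
[0.21943082 0.58518908 0.22258114] [-1.79997334e+02  2.06447114e-03 -2.05584609e+01] 0.9
```

View pics/top0.png

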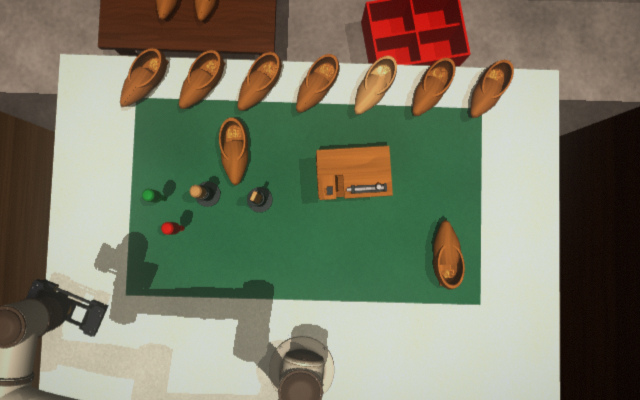

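View pics/side0.png

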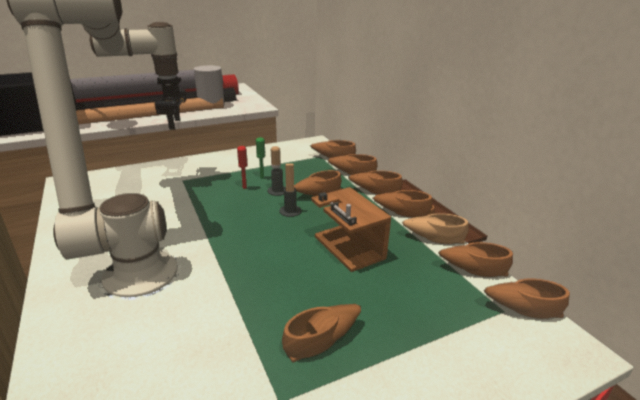

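The top picture shows four rasp-like things: a green-handled one at (149,196), a red-handled one at (168,229), a pale round handle in a pot at (197,191) and the pale flat spatula in a pot at (257,197). The rack is at (355,172) with its bolt at (365,188). I choose the round wooden handle in the pot at (197,191), and next I check it in a crop and measure.

```bash
python3 - <<'E'
from h import *
T=np.load('top.npz');S=np.load('side.npz')
a=cv2.resize(T['im'][160:240,130:290],(640,320),interpolation=cv2.INTER_CUBIC)
b=cv2.resize(T['im'][135:210,300:410],(396,270),interpolation=cv2.INTER_CUBIC)
c=cv2.resize(S['im'][140:220,230:310],(270,270),interpolation=cv2.INTER_CUBIC)
o=np.zeros((590,666,3),np.uint8); o[:320,:640]=a;o[320:,:396]=b;o[320:,396:]=c
cv2.imwrite('pics/crop1.png',o[:,:,::-1])
P=np.concatenate([T['w'].reshape(-1,3),S['w'].reshape(-1,3)])
def near(A,c,r,z0,z1):
    A=A.reshape(-1,3); return A[(np.hypot(A[:,0]-c[0],A[:,1]-c[1])<r)&(A[:,2]>z0)&(A[:,2]<z1)]
for nm,c in (('rasp',(.522,.297)),('spat',(.515,.145))):
    for k,A in (('top',T['w']),('side',S['w'])):
        for z0,z1 in ((.0,.02),(.03,.085),(.095,.17),(.17,.2)):
            q=near(A,c,.06,z0,z1)
            if len(q)>3: print(nm,k,z0,len(q),q.mean(0).round(4),q.min(0).round(3),q.max(0).round(3))
# rack board
W=T['w']; m=(abs(W[...,2]-.15)<.008)&(abs(W[...,0]-.6)<.15)&(abs(W[...,1]+.15)<.2)
q=W[m]; print('board z',np.median(q[:,2]),len(q))
r=cv2.minAreaRect(q[:,:2].astype(np.float32)); print(r); print(cv2.boxPoints(r).round(4))
k=W[(W[...,2]>.175)&(W[...,2]<.21)&(abs(W[...,0]-.56)<.1)&(abs(W[...,1]+.15)<.15)]; print('knob',len(k),k.round(3))
E
```

```text
rasp top 0.0 623 [0.5199 0.2922 0.0045] [0.464 0.239 0.   ] [0.58  0.355 0.02 ]
rasp top 0.03 60 [0.5239 0.2969 0.0595] [0.505 0.289 0.03 ] [0.548 0.315 0.085]
rasp top 0.095 60 [0.5202 0.2963 0.1367] [0.506 0.29  0.096] [0.54  0.31  0.169]
rasp top 0.17 132 [0.5231 0.3085 0.1819] [0.506 0.293 0.17 ] [0.54  0.328 0.191]
rasp side 0.0 245 [0.5055 0.29   0.006 ] [0.463 0.238 0.   ] [0.566 0.354 0.02 ]
rasp side 0.03 154 [0.5262 0.2961 0.0588] [0.508 0.28  0.03 ] [0.549 0.331 0.085]
rasp side 0.095 157 [0.5232 0.2976 0.1365] [0.506 0.287 0.095] [0.546 0.314 0.17 ]
rasp side 0.17 56 [0.5241 0.3003 0.1807] [0.51  0.288 0.171] [0.54  0.319 0.189]
spat top 0.0 670 [0.5143 0.1442 0.0047] [0.456 0.086 0.   ] [0.573 0.202 0.019]
spat top 0.03 50 [0.5101 0.1387 0.0622] [0.493 0.126 0.03 ] [0.532 0.163 0.085]
spat top 0.095 35 [0.5107 0.1427 0.1265] [0.495 0.128 0.095] [0.525 0.157 0.17 ]
spat top 0.17 45 [0.514  0.1468 0.1846] [0.5   0.138 0.174] [0.528 0.156 0.193]
spat side 0.0 366 [0.51   0.1328 0.0057] [0.455 0.086 0.   ] [0.574 0.202 0.02 ]
spat side 0.03 173 [0.5128 0.132  0.0573] [0.495 
[... 392 characters left out ...]
 [ 0.654  -0.0233]]
knob 28 [[ 0.554 -0.195  0.203]
 [ 0.554 -0.197  0.203]
 [ 0.554 -0.2    0.2  ]
 [ 0.554 -0.204  0.197]
 [ 0.551 -0.193  0.194]
 [ 0.551 -0.194  0.205]
 [ 0.551 -0.198  0.198]
 [ 0.551 -0.2    0.203]
 [ 0.551 -0.203  0.199]
 [ 0.55  -0.192  0.178]
 [ 0.548 -0.192  0.2  ]
 [ 0.548 -0.195  0.201]
 [ 0.548 -0.197  0.204]
 [ 0.549 -0.201  0.198]
 [ 0.548 -0.203  0.202]
 [ 0.547 -0.192  0.178]
 [ 0.546 -0.194  0.189]
 [ 0.546 -0.195  0.198]
 [ 0.546 -0.198  0.2  ]
 [ 0.546 -0.201  0.196]
 [ 0.546 -0.204  0.198]
 [ 0.541 -0.069  0.176]
 [ 0.544 -0.195  0.178]
 [ 0.543 -0.196  0.191]
 [ 0.543 -0.198  0.197]
 [ 0.543 -0.201  0.2  ]
 [ 0.526 -0.067  0.176]
 [ 0.527 -0.069  0.175]]
```

View pics/crop1.png

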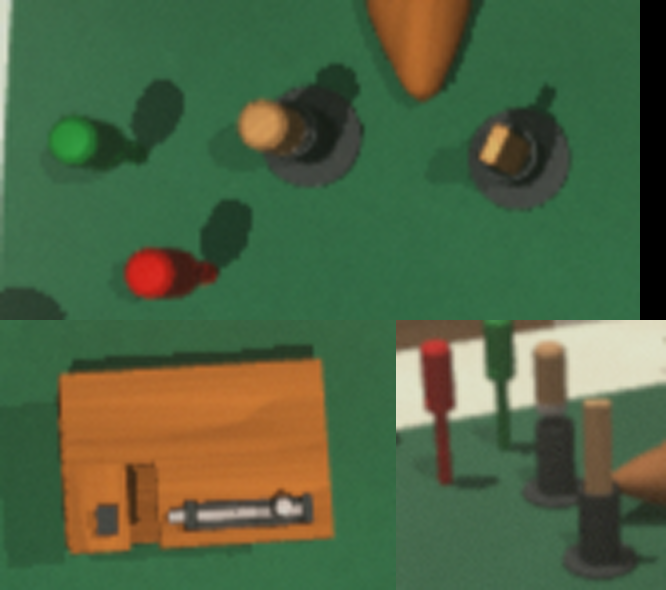

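The crop shows a round pale handle with a ferrule in the left pot and the flat spatula in the right one. The red and green tools stand free, without pots. The notch is clear and the bolt is back. Next I fit the lean and the first move.

```bash
cat >> h.py <<'E'
def mv(p,yaw,tilt=None):
    "row numbers from the current pose to TCP p, tool down at yaw"
    s=ctrl.observe(); R0=R.from_euler('xyz',s['tool_rot'],degrees=True)
    R1=R.from_euler('xyz',[180,0,yaw],degrees=True)
    if tilt is not None: R1=R.from_rotvec(tilt)*R1
    d=R0.inv().apply(np.array(p)-s['eef_pos'])/.3; r=np.rad2deg((R0.inv()*R1).as_rotvec())/120
    print('move',d.round(4),r.round(4),'t',s['time_s'])
def axisfit(A,c0,z0,z1,r=.018,rad=.035):
    from scipy.optimize import least_squares
    A=A.reshape(-1,3); zm=(z0+z1)/2
    q=A[(np.hypot(A[:,0]-c0[0],A[:,1]-c0[1])<rad)&(A[:,2]>z0)&(A[:,2]<z1)]
    def f(p):
        a=np.array([p[2],p[3],1]);a/=np.linalg.norm(a)
        return np.linalg.norm(np.cross(q-[p[0],p[1],zm],a),axis=1)-r
    s=least_squares(f,[*c0,0,0],loss='soft_l1',f_scale=.002)
    print('axis at z',zm,s.x[:2].round(4),'slope',s.x[2:].round(3),'n',len(q),'rms',np.sqrt(np.mean(f(s.x)**2)).round(4)); return s.x
E
python3 - <<'E'
from h import *
T=np.load('top.npz')['w'].reshape(-1,3);S=np.load('side.npz')['w'].reshape(-1,3)
for A in (T,S,np.r_[T,S]):
    axisfit(A,(.523,.303),.115,.178); axisfit(A,(.523,.300),.025,.085,.022)
for A in (T,S):
    q=A[(np.hypot(A[:,0]-.525,A[:,1]-.30)<.06)&(A[:,2]>.004)&(A[:,2]<.015)]; print(cv2.minEnclosingCircle(q[:,:2].astype(np.float32)))
mv((.43,.303,.30),5.3); p=ctrl.camera_params('wrist'); Rm=cv2.Rodrigues(np.array(p['rvec'],float))[0]
print('cam',-Rm.T@np.array(p['tvec']).reshape(3),Rm[2])
E
```

```text
axis at z 0.1465 [0.5238 0.3106] slope [0.006 0.008] n 72 rms 0.0015
axis at z 0.05500000000000001 [0.5266 0.3118] slope [-0.012  0.002] n 66 rms 0.0032
axis at z 0.1465 [0.5279 0.3101] slope [0.002 0.015] n 154 rms 0.0026
axis at z 0.05500000000000001 [0.5309 0.3108] slope [ 0.005 -0.009] n 169 rms 0.0028
axis at z 0.1465 [0.5264 0.3102] slope [-0.019  0.02 ] n 226 rms 0.0026
axis at z 0.05500000000000001 [0.5293 0.3111] slope [-0.004 -0.004] n 235 rms 0.0032
((0.5253912806510925, 0.29951202869415283), 0.05990030616521835)
((0.5241667628288269, 0.3002142608165741), 0.058794036507606506)
move [ 0.9875  0.6342 -0.2581] [-0.      0.     -0.2155] t 0.9
cam [0.28029387 0.56203835 0.38369149] [-0.22672061  0.08367574 -0.97035876]
```

play_rows:
  moves:
    - [[0.1, 0.06, -0.25, 0, 0, -0.05, 1], [0.99, 0.634, -0.258, 0, 0, -0.2155, 1], [0.99, 0.634, -0.258, 0, 0, -0.2155, 1], [0.99, 0.634, -0.258, 0, 0, -0.2155, 1], [0.99, 0.634, -0.258, 0, 0, -0.2155, 1], [0.99, 0.634, -0.258, 0, 0, -0.2155, 1], [0.99, 0.634, -0.258, 0, 0, -0.2155, 1], [0.99, 0.634, -0.258, 0, 0, -0.2155, 1], [0.99, 0.634, -0.258, 0, 0, -0.2155, 1], [0.99, 0.634, -0.258, 0, 0, -0.2155, 1]]

```text
time_s: 1.9
eef_pos: [0.4311, 0.3022, 0.3001]
tool_rot: [-180.0, -0.0, 5.2]
ft_force: [0.3, 0.1, 0.3]
grip_width: 1.0
gripper_force: 0.0
```

```bash
python3 - <<'E'
from h import *
mv((.525,.310,.24),5.3)
im,w=cloud('wrist'); cv2.imwrite('pics/w1.png',im[:,:,::-1])
A=w.reshape(-1,3); axisfit(A,(.525,.31),.12,.178)
q=A[(np.hypot(A[:,0]-.525,A[:,1]-.31)<.035)&(A[:,2]>.18)&(A[:,2]<.192)]
print(len(q),cv2.minEnclosingCircle(q[:,:2].astype(np.float32)) if len(q) else '')
print([(x['location'],x['confidence']) for x in ctrl.spot_in('wrist','rasp')])
E
```

```text
move [0.314  0.0025 0.2005] [-0.0002 -0.0001 -0.0009] t 1.9
axis at z 0.149 [0.5255 0.3096] slope [0.002 0.001] n 208 rms 0.0008
1121 ((0.5250415802001953, 0.3097148537635803), 0.0161103717982769)
[([0.5126, 0.4341, 0.1666], 0.79), ([0.5256, 0.3091, 0.182], 0.75), ([0.4269, 0.3807, 0.1746], 0.59)]
```

play_rows:
  moves:
    - [[0.15, 0, 0.1, 0, 0, 0, 1], [0.314, 0.003, 0.2, 0, 0, 0, 1], [0.314, 0.003, 0.25, 0, 0, 0, 1], [0.314, 0.003, 0.35, 0, 0, 0, 1], [0.314, 0.003, 0.45, 0, 0, 0, 1], [0.314, 0.003, 0.547, 0, 0, 0, 1], [0.314, 0.003, 0.547, 0, 0, 0, 1], [0.314, 0.003, 0.547, 0, 0, 0, 0], [0.314, 0.003, 0.547, 0, 0, 0, -0.4], [0.314, 0.003, 0.547, 0, 0, 0, -0.6]]
  squeeze: 25

```text
time_s: 3.0
eef_pos: [0.5253, 0.3117, 0.1379]
tool_rot: [-179.9, -0.2, 5.3]
ft_force: [-0.2, -0.3, -0.8]
grip_width: 0.808
gripper_force: 0.0
```

play_rows:
  moves:
    - [[0, 0, 0, 0, 0, 0, -1], [0, 0, 0, 0, 0, 0, -1], [0, 0, 0, 0, 0, 0, -1], [0, 0, 0, 0, 0, 0, -1], [0, 0, 0, 0, 0, 0, -1], [0, 0, 0, 0, 0, 0, -1]]

```text
time_s: 3.6
eef_pos: [0.5247, 0.3105, 0.1359]
tool_rot: [180.0, -0.0, 5.3]
ft_force: [-0.4, -0.3, 1.5]
grip_width: 0.41
gripper_force: 25.0
```

play_rows:
  moves:
    - [[0, 0, -0.05, 0, 0, 0, -1], [0, 0, -0.12, 0, 0, 0, -1], [0, 0, -0.2, 0, 0, 0, -1], [0, 0, -0.28, 0, 0, 0, -1], [0, 0, -0.36, 0, 0, 0, -1], [0, 0, -0.44, 0, 0, 0, -1], [0, 0, -0.54, 0, 0, 0, -1], [0, 0, -0.64, 0, 0, 0, -1], [0, 0, -0.68, 0, 0, 0, -1], [0, 0, -0.68, 0, 0, 0, -1]]

```text
time_s: 4.6
eef_pos: [0.5249, 0.311, 0.341]
tool_rot: [-179.9, -0.1, 5.3]
ft_force: [-0.1, -0.8, -1.7]
grip_width: 0.412
gripper_force: 25.0
```

```bash
python3 - <<'E'
from h import *
O=R.from_euler('z',5.3,degrees=True)
seat=np.array([.5995,-.0888,.15])+O.apply([-.023,0,0]); print(seat)
mv(seat+O.apply([-.08,0,.19]),5.3)
im,w=cloud('side'); s=ctrl.observe(); e=s['eef_pos']; print(e)
A=w.reshape(-1,3)
axisfit(A,e[:2],e[2]-.12,e[2]-.04,.008,.03)
q=A[np.hypot(A[:,0]-e[0],A[:,1]-e[1])<.03]; q=q[q[:,2]>.15]; print(q.min(0),q[:,2].min())
im,w=cloud('top'); A=w.reshape(-1,3); 
E
```

```text
[ 0.57659833 -0.09092452  0.15      ]
move [-0.2188  1.35   -0.    ] [-0.0011 -0.001  -0.    ] t 4.6
[0.52420479 0.31070229 0.3389819 ]
axis at z 0.2589819023753478 [0.5275 0.3109] slope [ 0.002 -0.011] n 98 rms 0.0022
[0.49497275 0.28125332 0.21952227] 0.2195222728646138
```

play_rows:
  moves:
    - [[-0.05, 0.08, 0, 0, 0, 0, -1], [-0.1, 0.2, 0, 0, 0, 0, -1], [-0.2, 0.34, 0, 0, 0, 0, -1], [-0.219, 0.48, 0, 0, 0, 0, -1], [-0.219, 0.62, 0, 0, 0, 0, -1], [-0.219, 0.76, 0, 0, 0, 0, -1], [-0.219, 0.88, 0, 0, 0, 0, -1], [-0.219, 0.96, 0, 0, 0, 0, -1], [-0.219, 1, 0, 0, 0, 0, -1], [-0.219, 1, 0, 0, 0, 0, -1]]

```text
time_s: 5.7
eef_pos: [0.4863, 0.0047, 0.3382]
tool_rot: [180.0, 0.2, 5.2]
ft_force: [-0.4, 0.6, -2.0]
grip_width: 0.409
gripper_force: 25.0
```

```bash
python3 - <<'E'
from h import *
im,w=cloud('wrist'); cv2.imwrite('pics/w2.png',im[:,:,::-1]); np.savez('w2.npz',im=im,w=w)
q=w[(abs(w[...,2]-.15)<.005)&(abs(w[...,0]-.6)<.13)&(abs(w[...,1]+.15)<.15)]
r=cv2.minAreaRect(q[:,:2].astype(np.float32)); print(len(q),r,np.median(q[:,2])); print(cv2.boxPoints(r).round(4))
print(ctrl.observe()['eef_pos'])
E
```

```text
26668 ((0.594404399394989, -0.13548630475997925), (0.14335355162620544, 0.21133224666118622), 5.267956733703613) 0.14945865886164417
[[ 0.5133 -0.0368]
 [ 0.5327 -0.2473]
 [ 0.6755 -0.2341]
 [ 0.6561 -0.0237]]
[0.48649559 0.00558428 0.33844176]
```

View pics/w2.png

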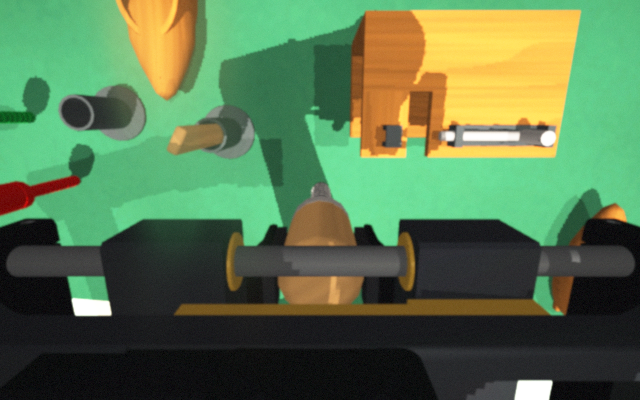

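The wrist picture shows the held handle at (320,255). The notch is at (420,120) with the keeper at (392,135), the bolt tip at (437,137) and the knob at (547,138). Next I measure the notch edges.

```bash
python3 - <<'E'
from h import *
O=R.from_euler('z',5.27,degrees=True)
W=np.load('w2.npz')['w']; 
og=np.array([.5944,-.1355,0])-O.apply([-.0115,-.045,0]); print('origin',og)
L=O.inv().apply((W.reshape(-1,3)-og)).reshape(W.shape)
b=abs(L[...,2]-.15)<.004
for x0 in (-.08,-.05,-.045,-.04,-.035,-.03,-.025,-.02,-.015,-.01):
    q=L[b&(abs(L[...,0]-x0)<.0015)&(abs(L[...,1])<.06)][:,1]; q=np.sort(q)
    g=np.diff(q); i=g.argmax(); print(x0,len(q),q[i].round(4),q[i+1].round(4))
for y in (-.006,0,.006):
    q=L[b&(abs(L[...,1]-y)<.0015)&(abs(L[...,0]+.02)<.03)][:,0]; print('back',y,np.sort(q)[:3].round(4))
k=L[(L[...,2]>.192)&(L[...,2]<.21)&(abs(L[...,0]+.06)<.03)&(L[...,1]<-.06)]; print('knob',len(k),k.mean(0).round(4))
r=L[(L[...,2]>.158)&(L[...,2]<.17)&(abs(L[...,0]+.06)<.008)&(L[...,1]<-.0)]; print('tip',r[:,1].max(),r[:,0].mean())
seat=og+O.apply([-.023,0,.15]); print(seat)
mv(seat+O.apply([-.006,0,.19]),5.27)
# held shank as seen
e=ctrl.observe()['eef_pos']; axisfit(W,e[:2],e[2]-.12,e[2]-.04,.008,.03)
im,w=cloud('side');axisfit(w,e[:2],e[2]-.12,e[2]-.04,.008,.03)
E
```

```text
origin [ 0.60171817 -0.08963395  0.        ]
-0.08 263 -0.0112 0.0129
-0.05 210 -0.0113 0.0129
-0.045 273 -0.0114 0.0129
-0.04 280 -0.0112 0.0124
-0.035 276 -0.0116 0.0129
-0.03 278 -0.0114 0.0129
-0.025 281 -0.011 0.0124
-0.02 280 -0.0113 0.0126
-0.015 327 0.0008 0.002
-0.01 348 -0.0134 -0.0122
back -0.006 [-0.0148 -0.0148 -0.0139]
back 0 [-0.0148 -0.0148 -0.0139]
back 0.006 [-0.0148 -0.0148 -0.0148]
knob 243 [-0.0598 -0.1027  0.198 ]
tip -0.018512230939656194 -0.05971213778375658
[ 0.5788154  -0.09174648  0.15      ]
move [ 0.2569  0.3511 -0.0059] [-0.      0.0012 -0.0003] t 5.75
axis at z 0.25844175904705613 [0.4874 0.0047] slope [0.004 0.006] n 224 rms 0.0003
axis at z 0.25844175904705613 [0.4888 0.0052] slope [ 0.009 -0.   ] n 147 rms 0.0017
```

play_rows:
  moves:
    - [[0.06, 0.08, 0, 0, 0, 0, -1], [0.14, 0.19, 0, 0, 0, 0, -1], [0.21, 0.29, 0, 0, 0, 0, -1], [0.245, 0.335, 0, 0, 0, 0, -1], [0.254, 0.346, 0, 0, 0, 0, -1], [0.254, 0.346, 0, 0, 0, 0, -1], [0.254, 0.346, 0, 0, 0, 0, -1], [0.254, 0.346, 0, 0, 0, 0, -1]]

```text
time_s: 6.6
eef_pos: [0.5719, -0.0894, 0.3402]
tool_rot: [-180.0, -0.0, 5.4]
ft_force: [0.1, 0.3, -1.7]
grip_width: 0.408
gripper_force: 25.0
```

```bash
python3 - <<'E'
from h import *
O=R.from_euler('z',5.27,degrees=True); og=np.array([.6017,-.0896,0])
im,w=cloud('wrist'); e=ctrl.observe()['eef_pos']; 
print('tcp local',O.inv().apply(e-og))
x=axisfit(w,e[:2],e[2]-.12,e[2]-.04,.008,.03)
print('shank local',O.inv().apply(np.r_[x[:2],0]-og), 'want -.029,.0007')
mv(e-[0,0,.1],5.27)
E
```

```text
tcp local [-0.02959914  0.00276868  0.34034382]
axis at z 0.2603438218133014 [ 0.5732 -0.0904] slope [0.001 0.004] n 222 rms 0.0003
shank local [-0.02844879  0.0018478   0.        ] want -.029,.0007
move [-2.000e-04  0.000e+00  3.333e-01] [-0.0001 -0.0004  0.0009] t 6.65
```

play_rows:
  moves:
    - [[0, 0.004, 0.05, 0, 0, 0, -1], [0, 0.004, 0.1, 0, 0, 0, -1], [0, 0.004, 0.16, 0, 0, 0, -1], [0, 0.004, 0.22, 0, 0, 0, -1], [0, 0.004, 0.28, 0, 0, 0, -1], [0, 0.004, 0.34, 0, 0, 0, -1], [0, 0.004, 0.39, 0, 0, 0, -1], [0, 0.004, 0.4, 0, 0, 0, -1], [0, 0.004, 0.4, 0, 0, 0, -1]]

```text
time_s: 7.55
eef_pos: [0.5723, -0.0914, 0.2201]
tool_rot: [180.0, 0.0, 5.3]
ft_force: [0.7, 0.0, -0.7]
grip_width: 0.412
gripper_force: 25.0
```

```bash
python3 - <<'E'
from h import *
O=R.from_euler('z',5.27,degrees=True); og=np.array([.6017,-.0896,0])
im,w=cloud('wrist'); cv2.imwrite('pics/w3.png',im[:,:,::-1]); s=ctrl.observe();e=s['eef_pos']; print('tcp local',O.inv().apply(e-og),s['ft_force'])
E
```

```text
tcp local [-0.02886562  0.0007845   0.22078196] [ 1.81402204e-03 -4.22887104e-01 -2.61997630e+00]
```

View pics/w3.png

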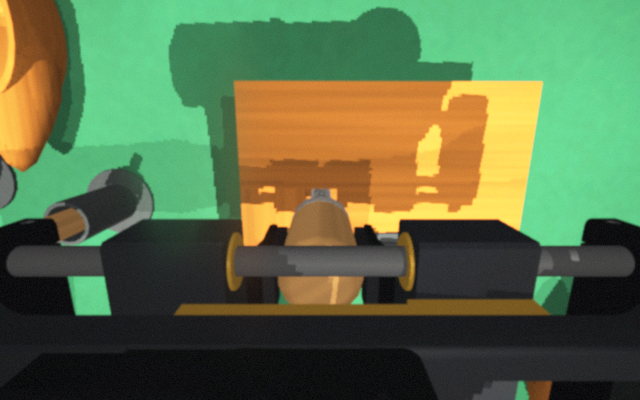

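The picture shows the shank going down into the notch at (320,192) with no contact force. I lower it to the board and ease it back.

play_rows:
  moves:
    - [[0, 0, 0.04, 0, 0, 0, -1], [0, 0, 0.08, 0, 0, 0, -1], [0, 0, 0.11, 0, 0, 0, -1], [0.008, 0, 0.118, 0, 0, 0, -1], [0.015, 0, 0.122, 0, 0, 0, -1], [0.017, 0, 0.125, 0, 0, 0, -1], [0.017, 0, 0.128, 0, 0, 0, -1], [0.017, 0, 0.13, 0, 0, 0, -1], [0.017, 0, 0.13, 0, 0, 0, -1]]

```text
time_s: 8.5
eef_pos: [0.5775, -0.0913, 0.181]
tool_rot: [180.0, -0.0, 5.3]
ft_force: [-0.3, 0.4, -1.0]
grip_width: 0.407
gripper_force: 25.0
```

```bash
python3 - <<'E'
from h import *
O=R.from_euler('z',5.27,degrees=True); og=np.array([.6017,-.0896,0])
im,w=cloud('side'); s=ctrl.observe();e=s['eef_pos']; print('tcp local',O.inv().apply(e-og),s['ft_force'])
cv2.imwrite('pics/s4.png',cv2.resize(im[120:280,270:430],(600,600))[:,:,::-1])
axisfit(w,(.573,-.091),.07,.135,.008,.03)
E
```

```text
tcp local [-0.02425212  0.00055274  0.18098805] [-0.90987202  0.22736419 -1.45827502]
axis at z 0.10250000000000001 [ 0.653  -0.3364] slope [ 3.187 -9.07 ] n 11 rms 0.0012
```

View pics/s4.png

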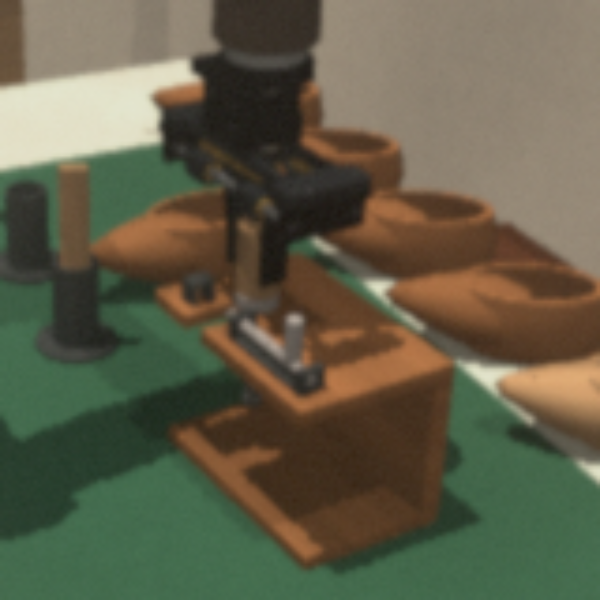

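The picture shows the rasp in the notch with its ferrule at the board at (255,300) and the bolt behind its tip. I lower until contact.

play_rows:
  moves:
    - [[0, 0, 0.003, 0, 0, 0, -1], [0, 0, 0.005, 0, 0, 0, -1], [0, 0, 0.005, 0, 0, 0, -1]]

```text
time_s: 8.85
eef_pos: [0.5776, -0.0913, 0.18]
tool_rot: [180.0, -0.0, 5.3]
ft_force: [-1.9, 0.3, 2.1]
grip_width: 0.411
gripper_force: 25.0
```

play_rows:
  moves:
    - [[0, 0, 0.003, 0, 0, 0, -1], [0, 0, 0.004, 0, 0, 0, -1], [0, 0, 0.004, 0, 0, 0, -1]]

```text
time_s: 9.15
eef_pos: [0.5776, -0.0913, 0.1799]
tool_rot: [180.0, -0.1, 5.3]
ft_force: [-3.9, 1.4, 7.3]
grip_width: 0.409
gripper_force: 25.0
```

play_rows:
  moves:
    - [[0, 0, -0.003, 0, 0, 0, 0], [0, 0, -0.003, 0, 0, 0, 0.5], [0, 0, -0.003, 0, 0, 0, 0.8], [0, 0, -0.003, 0, 0, 0, 0.8], [0, 0, -0.003, 0, 0, 0, 0.8], [0, 0, -0.003, 0, 0, 0, 0.8], [0, 0, -0.003, 0, 0, 0, 0.8]]

```text
time_s: 9.85
eef_pos: [0.5776, -0.0912, 0.1789]
tool_rot: [180.0, 0.0, 5.3]
ft_force: [-0.1, 0.9, -0.6]
grip_width: 0.883
gripper_force: 0.0
```

play_rows:
  moves:
    - [[0, 0, -0.05, 0, 0, 0, 0.8], [0, 0, -0.12, 0, 0, 0, 0.8], [0, 0, -0.22, 0, 0, 0, 0.8], [0, 0, -0.34, 0, 0, 0, 0.8], [-0.1, 0.1, -0.4, 0, 0, 0, 0.8], [-0.2, 0.25, -0.4, 0, 0, 0, 0.8], [-0.25, 0.4, -0.4, 0, 0, 0, 0.8], [-0.25, 0.46, -0.4, 0, 0, 0, 0.8], [-0.25, 0.46, -0.4, 0, 0, 0, 0.8]]

```text
time_s: 10.75
eef_pos: [0.515, -0.2379, 0.2989]
tool_rot: [180.0, -0.0, 5.1]
ft_force: [-0.6, 0.9, 0.9]
grip_width: 0.899
gripper_force: 0.0
```

```bash
python3 - <<'E'
from h import *
O=R.from_euler('z',5.27,degrees=True); og=np.array([.6017,-.0896,0])
im,w=cloud('wrist'); cv2.imwrite('pics/w5.png',im[:,:,::-1]); s=ctrl.observe();print('tcp local',O.inv().apply(s['eef_pos']-og))
L=O.inv().apply(w.reshape(-1,3)-og)
axisfit(L,(-.023,0),.165,.222,.018,.03)
q=L[(np.hypot(L[:,0]+.023,L[:,1])<.03)&(L[:,2]>.222)]; print('top',np.median(q[:,2]),cv2.minEnclosingCircle(q[:,:2].astype(np.float32)))
k=L[(L[:,2]>.19)&(L[:,2]<.21)&(abs(L[:,0]+.06)<.015)&(L[:,1]<-.06)&(L[:,1]>-.13)]; print('knob',len(k),k.mean(0),k.min(0),k.max(0))
E
```

```text
tcp local [-0.09957225 -0.13839959  0.29881893]
axis at z 0.1935 [-0.0233  0.0017] slope [0.003 0.007] n 1604 rms 0.0004
top 0.22666174424014002 ((-0.02349279448390007, 0.0004927644040435553), 0.01763329654932022)
knob 240 [-0.0597148  -0.10477677  0.19834839] [-0.0663982  -0.11112429  0.19049172] [-0.05342875 -0.09805192  0.200951  ]
```

View pics/w5.png

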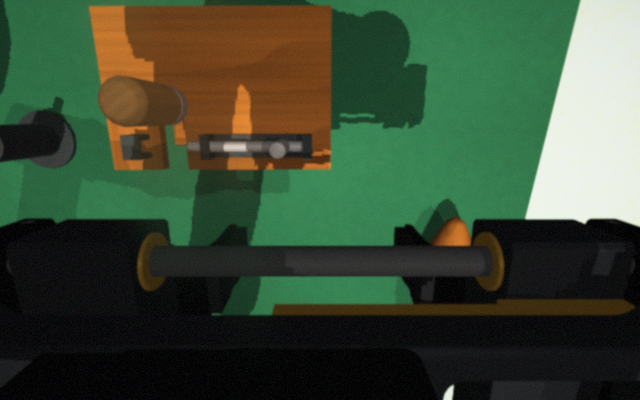

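The rasp hangs upright at (140,102), at rack (-23, 0.5) mm. The bolt is still back, with its knob at (278,150), rack y -104 mm. I close the fingers and lower them beside the knob.

play_rows:
  moves:
    - [[0.06, 0.04, 0, 0, 0, 0, -1], [0.132, 0.043, 0, 0, 0, 0, -1], [0.132, 0.043, 0, 0, 0, 0, -1], [0.132, 0.043, 0, 0, 0, 0, -1], [0.132, 0.043, 0, 0, 0, 0, -1], [0.132, 0.043, 0.1, 0, 0, 0, -1], [0.132, 0.043, 0.2, 0, 0, 0, -1], [0.132, 0.043, 0.3, 0, 0, 0, -1], [0.132, 0.043, 0.37, 0, 0, 0, -1], [0.132, 0.043, 0.389, 0, 0, 0, -1]]
  squeeze: 5

```text
time_s: 11.8
eef_pos: [0.5542, -0.244, 0.18]
tool_rot: [-179.9, 0.3, 5.3]
ft_force: [-0.3, -0.2, -0.0]
grip_width: 0.073
gripper_force: 0.0
```

```bash
python3 - <<'E'
from h import *
O=R.from_euler('z',5.27,degrees=True); og=np.array([.6017,-.0896,0])
s=ctrl.observe();print('tcp local',O.inv().apply(s['eef_pos']-og),s['ft_force'],s['grip_width'])
mv(og+O.apply([-.060,-.076,.182]),5.27)
E
```

```text
tcp local [-0.06143474 -0.14938294  0.18002992] [-0.33410368 -0.23414126 -0.01088913] 0.07330643092014123
move [ 0.0049 -0.2446 -0.0061] [-0.0009  0.0022  0.0002] t 11.8
```

play_rows:
  moves:
    - [[0.003, -0.03, -0.004, 0, 0, 0, -1], [0.003, -0.06, -0.004, 0, 0, 0, -1], [0.003, -0.09, -0.004, 0, 0, 0, -1], [0.003, -0.12, -0.004, 0, 0, 0, -1], [0.003, -0.15, -0.004, 0, 0, 0, -1], [0.003, -0.175, -0.004, 0, 0, 0, -1], [0.003, -0.2, -0.004, 0, 0, 0, -1], [0.003, -0.22, -0.004, 0, 0, 0, -1], [0.003, -0.22, -0.004, 0, 0, 0, -1]]

```text
time_s: 12.7
eef_pos: [0.5507, -0.1779, 0.1832]
tool_rot: [-179.9, 0.0, 5.3]
ft_force: [0.3, -0.2, -0.0]
grip_width: 0.009
gripper_force: 0.0
```

play_rows:
  moves:
    - [[0, -0.008, 0, 0, 0, 0, -1], [0, -0.016, 0, 0, 0, 0, -1], [0, -0.024, 0, 0, 0, 0, -1], [0, -0.024, 0, 0, 0, 0, -1]]

```text
time_s: 13.1
eef_pos: [0.55, -0.1715, 0.1831]
tool_rot: [-180.0, 0.1, 5.3]
ft_force: [0.1, -0.2, 0.2]
grip_width: 0.004
gripper_force: 0.2
```

play_rows:
  moves:
    - [[0, -0.006, 0, 0, 0, 0, -1], [0, -0.012, 0, 0, 0, 0, -1], [0, -0.018, 0, 0, 0, 0, -1]]

```text
time_s: 13.4
eef_pos: [0.5496, -0.1663, 0.1833]
tool_rot: [-180.0, 0.0, 5.3]
ft_force: [-0.2, -0.7, -1.6]
grip_width: 0.007
gripper_force: 0.8
```

```bash
python3 - <<'E'
from h import *
O=R.from_euler('z',5.27,degrees=True); og=np.array([.6017,-.0896,0])
s=ctrl.observe();print('tcp local',O.inv().apply(s['eef_pos']-og),s['ft_force'])
im,w=cloud('side'); cv2.imwrite('pics/s6.png',cv2.resize(im[140:260,290:410],(600,600),interpolation=cv2.INTER_CUBIC)[:,:,::-1])
E
```

```text
tcp local [-0.05894483 -0.07161848  0.18331208] [-0.23137913 -0.74694646 -1.55204479]
```

View pics/s6.png

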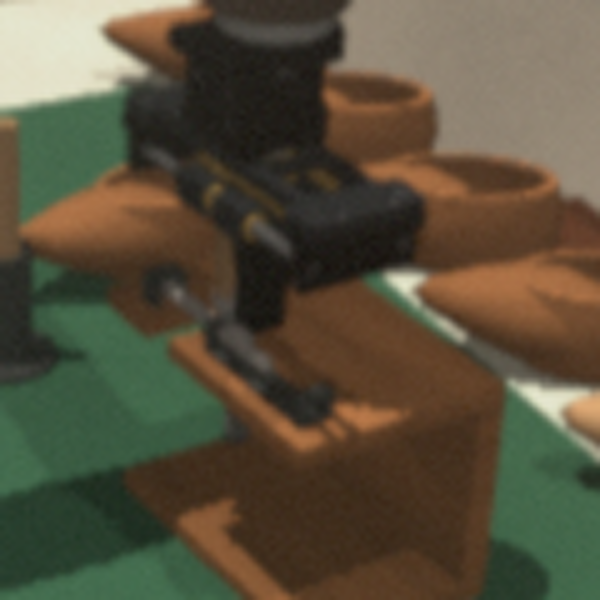

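The rod has crossed the notch and is entering the keeper at (165,285). I keep pushing until it reaches the stop.

play_rows:
  moves:
    - [[0, -0.006, 0, 0, 0, 0, -1], [0, -0.012, 0, 0, 0, 0, -1], [0, -0.015, 0, 0, 0, 0, -1]]

```text
time_s: 13.75
eef_pos: [0.5495, -0.1642, 0.1836]
tool_rot: [179.8, 0.0, 5.3]
ft_force: [2.2, -14.0, -5.6]
grip_width: 0.007
gripper_force: 6.6
```

play_rows:
  moves:
    - [[0, -0.006, 0, 0, 0, 0, -1], [0, -0.01, 0, 0, 0, 0, -1]]

```text
time_s: 13.95
eef_pos: [0.5495, -0.1639, 0.1837]
tool_rot: [179.5, 0.0, 5.3]
ft_force: [1.9, -23.8, -8.4]
grip_width: 0.006
gripper_force: 11.9
```

The bolt is at its stop. I back off, lift and check.

play_rows:
  moves:
    - [[0, 0.04, 0, 0, 0, 0, -1], [0, 0.08, 0, 0, 0, 0, -1], [0, 0.1, -0.1, 0, 0, 0, -1], [-0.02, 0.12, -0.2, 0, 0, 0, -1], [-0.1, 0.18, -0.35, 0, 0, 0, -1], [-0.2, 0.25, -0.4, 0, 0, 0, -1], [-0.2, 0.25, -0.4, 0, 0, 0, -1], [-0.2, 0.25, -0.4, 0, 0, 0, -1]]

```text
time_s: 14.75
eef_pos: [0.4964, -0.2393, 0.3045]
tool_rot: [-180.0, -0.2, 5.2]
ft_force: [-0.3, 0.3, -1.2]
grip_width: 0.008
gripper_force: 0.0
```

```bash
python3 - <<'E'
from h import *
O=R.from_euler('z',5.27,degrees=True); og=np.array([.6017,-.0896,0])
im,w=cloud('wrist'); cv2.imwrite('pics/w7.png',im[:,:,::-1])
L=O.inv().apply(w.reshape(-1,3)-og)
axisfit(L,(-.023,0),.165,.222,.018,.03)
k=L[(L[:,2]>.185)&(L[:,2]<.21)&(abs(L[:,0]+.06)<.012)&(L[:,1]<-.04)&(L[:,1]>-.13)]; print('knob',len(k),(k.min(0)+k.max(0))/2, 'value',(k[:,1].min()+k[:,1].max())/2+.116)
im,w=cloud('top'); T=np.load('top.npz'); print('top diff px in pots area',(abs(im.astype(int)-T['im'])[160:240,130:290].max(-1)>60).sum())
axisfit(w,(.5266,.3118),.025,.085,.022)
E
```

```text
axis at z 0.1935 [-0.0236  0.0008] slope [0.007 0.012] n 1780 rms 0.0007
knob 290 [-0.06075154 -0.05420354  0.19212354] value 0.061796456504459876
top diff px in pots area 120
axis at z 0.05500000000000001 [0.5268 0.3088] slope [0.01  0.003] n 119 rms 0.0025
```

View pics/w7.png

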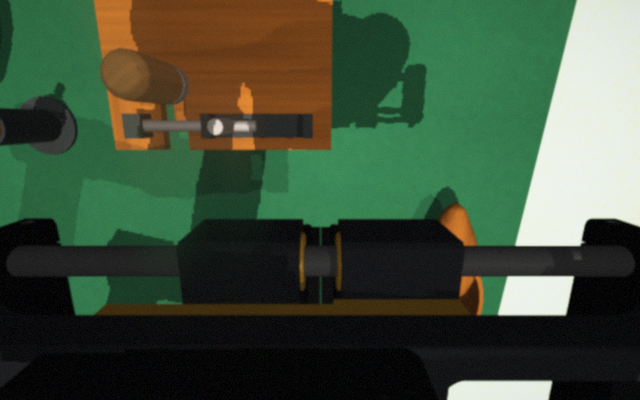

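The rasp hangs at (145,75). The rod runs into the keeper at (137,126), the knob is at (217,127), and the bolt value is about 0.062.

```bash
python3 -c "
from cell import ctrl
print(ctrl.hand_in())"
```

```text
the job is handed in; nothing more can be done
None
```

The job is handed in: the rasp hangs upright and unheld at the back of the notch, the bolt was then pushed fully home (about 62 mm), the rasp's pot still stands in place, and the spatula, its pot and the shoes were not touched; no verdict came back.

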